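Clamp a cutter in the collet chuck

TASK

Take the cutter with the yellow band from the wooden rack and lower its shank gently into the upright collet chuck until it is fully home. Then turn the knurled nut clockwise (seen from above) until the collet grips the shank firmly, stop there without over-tightening, and let go. Leave the other cutters and tools where they are.

Things in the scene. Friction and masses are not known exactly. Their poses are not given: they have to be found in the camera images.
- yellow_head (a point): Centre of the head of the steel cutter with the yellow band, on its axis, z up. The head is a 20 mm cylinder 32 mm high (yellow band on the lower 12 mm) with an 8 mm cone on top. This point is 18 mm above the shoulder under the head, 62 mm above the foot of the shank, 22 mm below the cutter's top.
- yellow_cutter: The same cutter, 84 mm long, 0.12 kg; origin at the foot of its shank, z up along the axis. The shank is 12 mm in diameter, 44 mm long, with a chamfered foot. It hangs upright by its shoulder in a hole of the rack and lifts straight out (44 mm to clear).
- blue_cutter: An identical cutter with a blue band, not wanted; origin at the foot of its shank, head centre 62 mm above.
- red_cutter: An identical cutter with a red band, not wanted; origin at the foot of its shank, head centre 62 mm above.
- rack: Fixed pale wooden block 60 (x) by 180 (y) by 52 (z) mm with three 13.5 mm holes in a row along its own y, 60 mm apart, the middle one at its centre; which cutter is in which hole varies. Origin at the centre of its underside. Fingers that close along the rack's own x stay clear of the neighbours.
- chuck: Fixed stand: grey plate 96 x 96 x 14 mm carrying an upright steel collet chuck with its nut. Origin at the centre of its underside on the chuck's axis, z up. Four brass collet jaws sit inside the nut's 21 mm hole; below them is a fixed guide bore, 13.2 mm in diameter, from 51 mm down to its flat floor, 36 mm above the origin.
- nut_top (a point): Centre of the nut's top face on the chuck's axis, 78 mm above the bench, z up. The bore's floor is 42 mm below it. With the cutter fully home the shoulder of its head is 2 mm above this face, the head's centre 20 mm above and the cutter's top 44 mm above.
- nut_middle (a point): Middle of the dark round knurled nut, 42 mm in diameter and 26 mm high, 13 mm below its top face. Clockwise from above closes the jaws. Their opening at the start is unknown, 13.5 to 15.5 mm, so the nut turns 0.5 to 1.15 rad until they touch the 12 mm shank. It stays where it is left.
- collet_mouth (a point): Centre of the jaws' mouth, on the axis 0.5 mm below the nut's top face. Moment felt at the nut: about 0.25 N m while it runs free, then climbing steeply once the jaws touch the shank: properly gripped at 0.30 to 0.38 N m, over-tightened beyond about 0.41 N m.
- hex_keys: Blue holder with hex keys lying on the bench, 30 x 90 x 21 mm, origin at the centre of its underside; a bystander.
- side_cutters: Red-handled side cutters lying on the bench, 59 x 164 x 15 mm, origin at the centre of their underside; a bystander.

How it is judged (in metres and radians):
On the way:
1. the yellow-banded cutter stands upright in the chuck, its shank on the floor of the bore (within 2.5 mm) (horizontal distance between yellow_head and nut_top below 0.003 m and z of yellow_head in the frame of nut_top below 0.0225 m and angle between the z axis of yellow_head and the z axis of nut_top, either way round below 0.08 rad), for 0.2 s.
At the end, for the whole second after the job is handed in: The yellow-banded cutter stands at rest in the chuck, on its axis within 3 mm, upright within 0.08 rad, fully home within 2.5 mm, and the jaws press on its shank with more than 25 N in all (all of step 1 and contact force between yellow_cutter and chuck above 25 N and linear speed of yellow_cutter below 0.01 m/s); the robot touches nothing.
It fails at once if the cutter is pushed against the chuck with more than 30 N while it is held (contact force between the fingers and yellow_cutter above 1 N and contact force between yellow_cutter and chuck above 30 N).
It fails at once if the nut is over-tightened: the jaws press on the shank with more than 110 N in all (contact force between yellow_cutter and chuck above 110 N).
It fails at once if another cutter is moved by more than 20 mm (distance of any of blue_cutter, red_cutter from where it was at the start of the episode above 0.02 m).
It fails at once if the hex keys or the side cutters are moved by more than 30 mm (distance of any of hex_keys, side_cutters from where it was at the start of the episode above 0.03 m).
It also fails if it takes over 58 s, if anything falls off the work surface, if the arm or the gripper's body presses on something with over 40 N, if the wrist force passes 120 N, or if a joint passes its speed limit or range.

ROBOT

A 6-joint arm with a two-finger parallel gripper is mounted at the origin on a cart in front of the work surface, level with it; the furniture and walls round the work are solid. World frame = base frame: x ahead of the robot, y to its left, z up, the work surface at z = 0. Lengths are in mm, angles in rad, forces in N, time in s.
With the tool pointing down it reaches from about 350 to 775 mm from the base axis. Payload 7.3 kg.
Tool frame: the origin (TCP) lies between the finger pads; the fingertips stand 8 mm ahead of it and the grasp point (between the pads) lies 11 mm behind it; z points along the fingers, y is the line along which they close (so a half turn about z gives the same grasp; the last joint's range is limited). The gripper opens to 92 mm and grips with 3 to 60 N. Pads are 19 mm wide; open, the fingers measure 130 mm over their backs; the gripper's body (75 mm by 190 mm) begins 47 mm behind the grasp point.
Start: joints at [1.084, 0.342, 1.524, -0, 1.275, -0.146], TCP at [175.462, 494.83, 234.741] pointing down, gripper open.
Joint ranges: [-2.53, 2.53], [-0.77, 2.02], [0.04, 2.7], [-1, 4.14], [0.28, 2.66], [-3.11, 3.11]. Speed limits (rad/s): [2.57, 2.57, 3.14, 3.14, 3.14, 3.14].

INTERFACE

Orientations are given as a unit quaternion [w, x, y, z].
In Python, from cell import * gives the robot as it stands.
- The arm moves only by the tool carry_out, never from a script. Its argument "rows" is a list of rows, each a list of 7 numbers: the closure, from -1 (fully open) to 1 (shut), then the shift along the tool's x, y, z as a fraction of full scale, then the turn, a rotation vector about the tool's x, y, z as a fraction of full scale. In form: [[gripper, x, y, z, rx, ry, rz], ...]. A call has 1 to 8 rows; each row shifts and turns the commanded pose from where the row before left it, along the tool's axes as they then stand; what a row does not reach is not made up. Full scale, the value 1, is 0.04 m for a shift and 90 degrees for a turn. A row lasts 1/12 s, in which the tool goes at most 41.7 mm and 7.16 degrees, less where a joint would pass 70% of its speed; a pose out of reach is approached as far as the arm can. A call with a number of a shift or a turn outside -1 to 1 is refused whole. A call with a gripper value outside its range is refused whole. The fingers move at their own pace and stop on an object; "squeeze" is the grip in N (left out, the last holds). Time passes only in rows, so rows that do not move let the fingers close. It gives the time, the measured TCP pose, the force, the opening and the grip force at its end, in the units of the state.
- get_obs(): the state, without advancing time (a new reading comes with each control period).
- read_camera(name): name is "scene" or "top" or "wrist"; returns (picture, depth): 384x512x3 uint8, red, green, blue; 384x512 float32, mm along the optical axis (not along the pixel's ray), 0 where there is no reading.
- get_calibration(name): a dict with "mtx" (3x3 intrinsics, pixels), "xyz" and "orientation" of the camera in the world; the wrist camera has in their place "T_tool_cam" (4x4, takes a point from camera to tool coordinates, whose origin is the TCP and whose axes are the flange's). Camera axes: x right, y down, z forward; pixel columns grow to the right and rows downward; lengths in mm; the calibration is good to about 2 mm. A picture is of the moment at which its call begins: read the wrist's pose just before it. get_calibration takes no time and is no camera call.
- sign_off(): hands the job in; it is judged then, once.
The state is a dict: "time_s": time; "qpos": joint angles; "qd": joint speeds; "effort": joint torques, N m; "ee_pos": TCP position; "orientation": TCP orientation; "wrist_force": force on the tool from outside, world axes, zero at the start; "wrist_torque": the same for the moment, N m; "grip_width": opening from 0.0 (shut) to 1.0 (fully open); "grip_force": force on a finger pad.
Only numpy, scipy, OpenCV 4.12 (cv2) and the standard library are available. Lean on these libraries where they do the work, as an engineer would, in place of code of your own. Each camera call takes 0.05 s, during which the arm holds its last target. There are 200 camera calls.

## Working session

There is one attempt and no reset: what is moved stays moved. The work goes in short steps, Python scripts to look and compute and a tool call to move; the robot and the scene stay as the last step left them, time stands still between calls to the robot, and variables do not carry over. Pictures are saved under pics/ and viewed, at most 10 in all, crops included, and the job is handed in when it is done.

Besides the shell and the picture viewer there is one more tool, called after "Request:" as name(argument=value, ...), one argument or row to a line, values as JSON. carry_out: Moves the arm, as the interface text tells. Shift numbers are shares of 0.04 m and turn numbers shares of 90 degrees, none past 1 either way. Its arguments: {"type":"object","properties":{"rows":{"type":"array"},"squeeze":{"type":"number"}},"required":["rows"]}

```bash
mkdir -p pics; ls; cat > h.py <<'E'
from cell import *
import numpy as np, cv2
from scipy.spatial.transform import Rotation as R
def q2R(q): return R.from_quat([q[1],q[2],q[3],q[0]]).as_matrix()
def cam(name):
    o=get_obs(); c=get_calibration(name); K=np.array(c["mtx"])
    if name=="wrist":
        T=np.eye(4);T[:3,:3]=q2R(o["orientation"]);T[:3,3]=o["ee_pos"];T=T@np.array(c["T_tool_cam"])
    else:
        T=np.eye(4);T[:3,:3]=q2R(c["orientation"]);T[:3,3]=c["xyz"]
    im,d=read_camera(name); return im,d,K,T
def save(im,n): cv2.imwrite(f"pics/{n}.png",im[:,:,::-1])
def plane(u,v,K,T,z):
    r=T[:3,:3]@np.linalg.inv(K)@np.array([u,v,1.]); return T[:3,3]+r*(z-T[2,3])/r[2]
def cloud(d,K,T):
    v,u=np.indices(d.shape); p=np.stack([(u-K[0,2])/K[0,0]*d,(v-K[1,2])/K[1,1]*d,d],-1)
    return p@T[:3,:3].T+T[:3,3]
E
python3 - <<'E'
from h import *
o=get_obs(); print(o)
ims=[]
for n in ("top","scene"):
    im,d,K,T=cam(n); ims.append(im); np.savez(f"{n}.npz",im=im,d=d,K=K,T=T); print(n,K.tolist(),T.round(3).tolist())
save(ims[0],"top1");save(ims[1],"scene1")
print(get_calibration("wrist"))
E
```

```text
pics
{'time_s': 0.0, 'qpos': array([ 1.08401684e+00,  3.42736071e-01,  1.52505115e+00, -1.35955438e-05,
        1.27540110e+00, -1.46013860e-01]), 'qd': array([ 0.00092912, -0.00069824, -0.00098856, -0.0008579 , -0.00049817,
        0.00106288]), 'effort': array([ 8.71402572e-04, -4.31242096e+01, -2.44218671e+01,  7.17372377e-02,
        5.61437861e-02, -1.24230228e-04]), 'ee_pos': array([175.25442025, 494.44737169, 234.02612111]), 'orientation': array([-2.42062562e-04,  1.69557621e-01,  9.85519952e-01, -7.60255408e-04]), 'wrist_force': array([ 0.12130878,  0.2573749 , -1.07161142]), 'wrist_torque': array([0.01174305, 0.00662577, 0.05059306]), 'grip_force': 0.0, 'grip_width': 1.0028679813439372}
top [[397.4207993457337, 0.0, 253.44114144265282], [0.0, 397.4207993457337, 187.03342638420543], [0.0, 0.0, 1.0]] [[0.009, -0.997, 0.075, 416.177], [-1.0, -0.008, 0.016, -53.664], [-0.015, -0.075, -0.997, 1174.466], [0.0, 0.0, 0.0, 1.0]]
scene [[488.7582352268795, 0.0, 258.31710909833555], [0.0, 488.7582352268795, 194.16327701326338], [0.0, 0.0, 1.0]] [[0.474, -0.499, 0.726, -447.687], [-0.881, -0.265, 0.392, -554.744], [-0.003, -0.825, -0.565, 799.448], [0.0, 0.0, 0.0, 1.0]]
{'mtx': array([[313.28135595,   0.        , 258.63081562],
       [  0.        , 313.28135595, 186.62582435],
       [  0.        ,   0.        ,   1.        ]]), 'T_tool_cam': array([[ 7.17256259e-04, -9.57638625e-01, -2.87971786e-01,
         7.79806827e+01],
       [ 9.99999368e-01,  4.37587211e-04,  1.03553683e-03,
         6.66003748e-01],
       [-8.65657297e-04, -2.87972346e-01,  9.57638334e-01,
        -1.49837656e+02],
       [ 0.00000000e+00,  0.00000000e+00,  0.00000000e+00,
         1.00000000e+00]])}
```

View pics/top1.png

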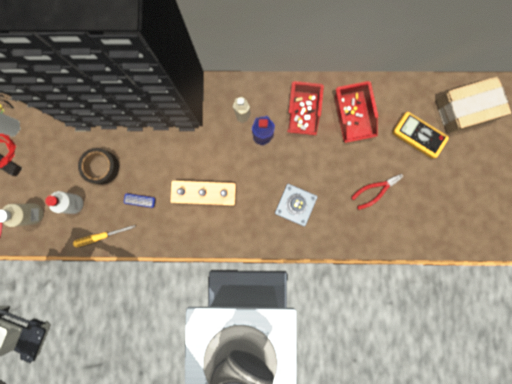

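View pics/scene1.png

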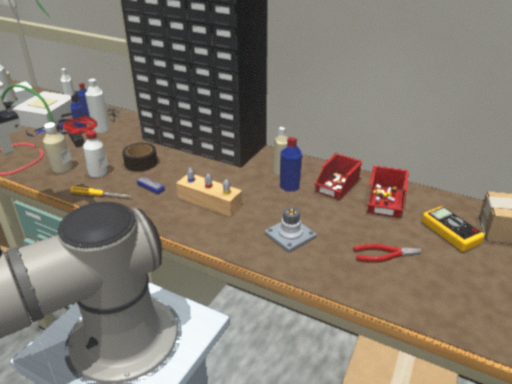

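The top view shows the rack at about (203,193), with heads at (181,191), (202,192) and (224,192), and the chuck at (297,204). In the scene view the cutters are at (191,174), (209,180) and (226,186); the band colours need a zoom.

```bash
python3 - <<'E'
from h import *
s=np.load("scene.npz");t=np.load("top.npz")
a=cv2.resize(s["im"][160:255,170:330],(640,380),interpolation=cv2.INTER_CUBIC)
b=cv2.resize(t["im"][170:235,165:325],(640,260)[:2],interpolation=cv2.INTER_CUBIC)[:215]
save(np.vstack([a,b]),"crop1")
im,d,K,T=[t[k] for k in("im","d","K","T")]
for u,v,z in[(181,191,90),(202,192,90),(224,192,90),(297,204,78)]: print(plane(u,v,K,T,z).round(1))
P=cloud(d,K,T); z=P[...,2]
# rack footprint
m=((abs(z-52)<8)&(P[...,0]>300)&(P[...,0]<600)&(P[...,1]>-20)&(P[...,1]<200)).astype(np.uint8)
cs,_=cv2.findContours(m,0,2)
for c in cs:
    if cv2.contourArea(c)>200:
        r=cv2.minAreaRect(c); bx=cv2.boxPoints(r); print(r,[plane(*q,K,T,52).round(1).tolist() for q in bx], plane(*r[0],K,T,52))
m=(z>58)&(P[...,0]>300)&(P[...,0]<600)&(P[...,1]>-300)&(P[...,1]<200)
n,l,st,c=cv2.connectedComponentsWithStats(m.astype(np.uint8))
for i in range(1,n):
    if st[i,4]>5: print(st[i],c[i],np.median(P[l==i],0).round(1),z[l==i].max())
E
```

```text
[485.5 161.9  90. ]
[483.2 104.1  90. ]
[483.7  43.8  90. ]
[ 452.9 -156.9   78. ]
((202.85353088378906, 193.0147247314453), (63.56983947753906, 21.1899471282959), 2.38594388961792) [[455.7, 198.1, 52.0], [515.9, 197.0, 52.0], [509.7, 16.1, 52.0], [449.7, 17.9, 52.0]] [482.68014465 107.1504563   52.        ]
[176 188   9   8  55] [180.2        191.65454545] [483.3 165.1  84.8] 94.19887342559082
[198 189   8   9  54] [201.66666667 192.64814815] [480.9 105.2  86.5] 1174.465592508521
[220 190   8   8  47] [223.19148936 193.42553191] [480.8  46.3  86.5] 92.99457766424734
[290 197  16  16 165] [297.76363636 204.2969697 ] [ 452.8 -159.5   77.8] 1174.465592508521
```

View pics/crop1.png

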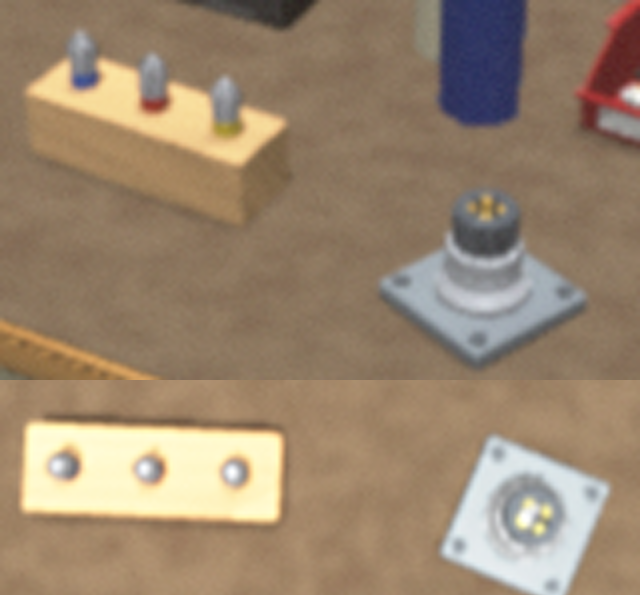

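The scene crop shows the order blue, red, yellow. Yellow is the right one, nearest the chuck, at about (481, 46). I'll move over it.

Request:
carry_out(
  rows=[
    [-1,-0.78,-0.57,0,0,0,0],
    [-1,-0.78,-0.57,0,0,0,0],
    [-1,-0.78,-0.57,0,0,0,0],
    [-1,-0.78,-0.57,0,0,0,0],
    [-1,-0.78,-0.57,0,0,0,0],
    [-1,-0.78,-0.57,0,0,0,0],
    [-1,-0.78,-0.57,0,0,0,0],
    [-1,-0.78,-0.57,0,0,0,0],
  ],
)

```text
time_s: 0.77
ee_pos: [350.2, 237.7, 234.6]
orientation: [-0.0, 0.169, 0.986, -0.0]
wrist_force: [1.3, 0.4, 0.7]
grip_width: 0.999
grip_force: 0.0
```

Request:
carry_out(
  rows=[
    [-1,-0.78,-0.57,0,0,0,0],
    [-1,-0.78,-0.57,0,0,0,0],
    [-1,-0.78,-0.57,0,0,0,0],
    [-1,-0.78,-0.57,0,0,0,0],
    [-1,-0.78,-0.57,0,0,0,0],
    [-1,-0.78,-0.57,0,0,0,0],
    [-1,0,0,0.5,0,0,-0.067],
    [-1,0,0,0.5,0,0,-0.067],
  ],
)

```text
time_s: 1.43
ee_pos: [482.0, 45.8, 194.4]
orientation: [0.001, 0.065, 0.998, -0.0]
wrist_force: [-1.6, 0.6, -0.3]
grip_width: 1.001
grip_force: 0.0
```

Request:
carry_out(
  rows=[
    [-1,0,0,0,0,0,-0.067],
    [-1,0,0,0,0,0,-0.067],
    [-1,0,0,0,0,0,-0.067],
    [-1,0,0,0,0,0,-0.067],
    [-1,0,0,0,0,0,-0.067],
    [-1,0,0,0,0,0,-0.067],
    [-1,0,0,0,0,0,-0.067],
    [-1,0,0,0,0,0,-0.067],
  ],
)

```text
time_s: 2.1
ee_pos: [480.2, 48.0, 194.4]
orientation: [-0.0, -0.351, 0.936, 0.0]
wrist_force: [0.4, -0.0, -0.2]
grip_width: 1.001
grip_force: 0.0
```

Request:
carry_out(
  rows=[
    [-1,0,0,0,0,0,-0.067],
    [-1,0,0,0,0,0,-0.067],
    [-1,0,0,0,0,0,0],
    [-1,0,0,0,0,0,0],
  ],
)

```text
time_s: 2.43
ee_pos: [480.3, 48.0, 194.5]
orientation: [-0.0, -0.443, 0.896, 0.0]
wrist_force: [-0.2, -0.1, 0.3]
grip_width: 1.002
grip_force: 0.0
```

```bash
python3 - <<'E'
from h import *
o=get_obs(); print(o["ee_pos"],q2R(o["orientation"]).round(3).tolist(),o["qpos"].round(3),o["wrist_force"].round(2),o["wrist_torque"].round(3))
im,d,K,T=cam("wrist"); np.savez("w1.npz",im=im,d=d,K=K,T=T); save(im,"w1")
E
```

```text
[480.26226488  48.01248356 194.48901742] [[-0.607, -0.795, -0.001], [-0.795, 0.607, 0.0], [0.0, 0.001, -1.0]] [-0.059  0.304  1.699  0.     1.139 -2.549] [-0.16 -0.11  0.27] [0.074 0.048 0.032]
```

View pics/w1.png

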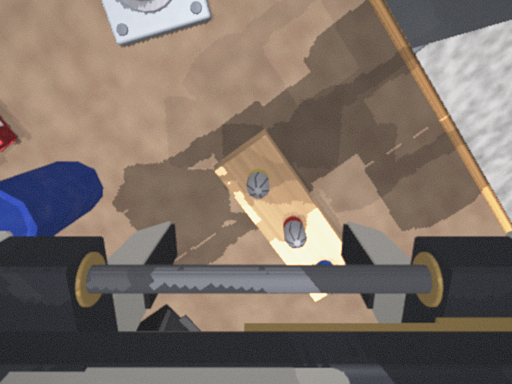

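The wrist view shows the yellow cutter's head at (258,184) and red at (294,232). The turn went the wrong way because tool z points down. I'll turn back by +144.6° in total.

Request:
carry_out(
  rows=[
    [-1,0,0,0,0,0,0.0765],
    [-1,0,0,0,0,0,0.0765],
    [-1,0,0,0,0,0,0.0765],
    [-1,0,0,0,0,0,0.0765],
    [-1,0,0,0,0,0,0.0765],
    [-1,0,0,0,0,0,0.0765],
    [-1,0,0,0,0,0,0.0765],
  ],
)

```text
time_s: 3.07
ee_pos: [480.4, 48.0, 194.6]
orientation: [-0.0, -0.036, 0.999, 0.0]
wrist_force: [0.2, 0.0, -1.2]
grip_width: 1.0
grip_force: 0.0
```

Request:
carry_out(
  rows=[
    [-1,0,0,0,0,0,0.0765],
    [-1,0,0,0,0,0,0.0765],
    [-1,0,0,0,0,0,0.0765],
    [-1,0,0,0,0,0,0.0765],
    [-1,0,0,0,0,0,0.0765],
    [-1,0,0,0,0,0,0.0765],
    [-1,0,0,0,0,0,0.0765],
  ],
)

```text
time_s: 3.65
ee_pos: [480.4, 48.0, 194.6]
orientation: [-0.0, 0.375, 0.927, -0.0]
wrist_force: [-0.2, -0.4, -0.5]
grip_width: 0.999
grip_force: 0.0
```

Request:
carry_out(
  rows=[
    [-1,0,0,0,0,0,0.0765],
    [-1,0,0,0,0,0,0.0765],
    [-1,0,0,0,0,0,0.0765],
    [-1,0,0,0,0,0,0.0765],
    [-1,0,0,0,0,0,0.0765],
    [-1,0,0,0,0,0,0.0765],
    [-1,0,0,0,0,0,0.0765],
    [-1,0,0,0,0,0,0],
  ],
)

```text
time_s: 4.32
ee_pos: [480.4, 48.0, 194.6]
orientation: [-0.0, 0.72, 0.694, -0.0]
wrist_force: [0.5, -0.8, -0.2]
grip_width: 1.002
grip_force: 0.0
```

```bash
python3 - <<'E'
from h import *
o=get_obs(); print(o["ee_pos"],q2R(o["orientation"]).round(3).tolist(),o["qpos"].round(3))
im,d,K,T=cam("wrist"); np.savez("w2.npz",im=im,d=d,K=K,T=T)
P=cloud(d,K,T);z=P[...,2]
m=(d>0)&(z>60)&(z<100)&(abs(P[...,0]-482)<30)&(P[...,1]>15)&(P[...,1]<190)
n,l,st,c=cv2.connectedComponentsWithStats(m.astype(np.uint8))
for i in range(1,n):
    if st[i,4]>20:
        q=P[l==i]; t=q[q[:,2]>q[:,2].max()-5]; print(st[i],q[:,2].max(),t.mean(0).round(1),((q.max(0)+q.min(0))/2).round(1), (q.max(0)-q.min(0)).round(1))
hsv=cv2.cvtColor(im,cv2.COLOR_RGB2HSV)
r=(d>0)&(abs(z-52)<4)&(hsv[...,1]>50)&(P[...,1]>5)&(P[...,1]<220)&(abs(P[...,0]-482)<60)
q=P[r][:,:2].astype(np.float32); b=cv2.minAreaRect(q); print("rack",b,cv2.boxPoints(b).round(1).tolist())
save(im,"w2")
E
```

```text
[480.4029628   47.99239717 194.63321054] [[0.037, 0.999, -0.0], [0.999, -0.037, 0.0], [0.0, -0.0, -1.0]] [-0.059  0.304  1.699  0.     1.139 -0.022]
[246  20  28  32 668] 93.39977555659559 [485.6 169.1  90.4] [485.8 169.1  77.2] [20.4 19.7 32.4]
[248 102  24  26 491] 93.46599932776348 [483.8 109.6  90.7] [483.8 109.4  77.8] [19.3 20.  31.2]
[249 168  23  29 520] 93.29878968379441 [481.8  50.2  90.4] [481.9  49.8  76.7] [19.7 19.8 33.2]
rack ((483.6807861328125, 109.49122619628906), (180.76829528808594, 60.313106536865234), 88.12657928466797) [[450.6000061035156, 20.100000381469727], [510.8999938964844, 18.200000762939453], [516.7999877929688, 198.8000030517578], [456.5, 200.8000030517578]]
```

View pics/w2.png

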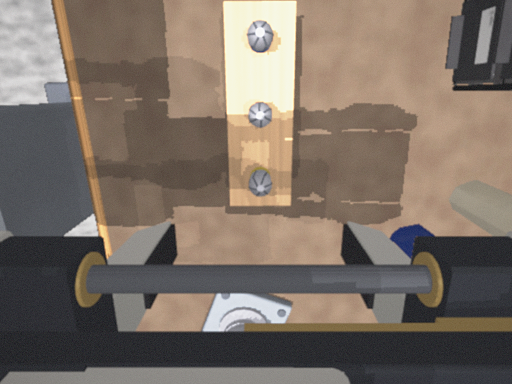

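The wrist view shows yellow at (260,183) and gives (481.8, 50.0), which agrees with the rack centre minus 60 mm. I'll measure the nut at the same tool yaw so that calibration errors cancel.

Request:
carry_out(
  rows=[
    [-1,-0.875,-0.09,0,0,0,0],
    [-1,-0.875,-0.09,0,0,0,0],
    [-1,-0.875,-0.09,0,0,0,0],
    [-1,-0.875,-0.09,0,0,0,0],
    [-1,-0.875,-0.09,0,0,0,0],
    [-1,-0.875,-0.09,0,0,0,0],
    [-1,0,0,0,0,0,0],
    [-1,0,0,0,0,0,0],
  ],
)

```text
time_s: 5.03
ee_pos: [452.1, -162.8, 194.6]
orientation: [-0.0, 0.718, 0.696, 0.0]
wrist_force: [-0.4, 0.4, -0.9]
grip_width: 0.997
grip_force: 0.0
```

```bash
python3 - <<'E'
from h import *
o=get_obs(); print(o["ee_pos"],q2R(o["orientation"]).round(3).tolist(),o["qpos"].round(3))
im,d,K,T=cam("wrist"); np.savez("w3.npz",im=im,d=d,K=K,T=T)
P=cloud(d,K,T);z=P[...,2]
m=(d>0)&(abs(z-79)<5)&(abs(P[...,0]-453)<40)&(abs(P[...,1]+157)<40)
n,l,st,c=cv2.connectedComponentsWithStats(m.astype(np.uint8))
for i in range(1,n):
    if st[i,4]>20:
        q=P[l==i]; print(st[i],np.median(q[:,2]),((q.max(0)+q.min(0))/2).round(1), (q.max(0)-q.min(0)).round(1))
        cc,_=cv2.findContours((l==i).astype(np.uint8),0,1); k=max(cc,key=len); e=cv2.fitEllipse(k); (x,y),r=cv2.minEnclosingCircle(P[k[:,0,1],k[:,0,0],:2].astype(np.float32)); print(e,plane(*e[0],K,T,78),x,y,r)
m=(d>0)&(abs(z-14)<4)&(abs(P[...,0]-453)<90)&(abs(P[...,1]+157)<90)
q=P[m][:,:2].astype(np.float32);print("plate",cv2.minAreaRect(q),np.median(z[m]))
save(im,"w3")
E
```

```text
[ 452.09431919 -162.76203008  194.55479609] [[0.032, 0.999, -0.0], [0.999, -0.032, 0.0], [0.0, -0.0, -1.0]] [-0.505  0.3    1.705  0.     1.137 -0.473]
[ 236  156   47   46 1349] 77.55458198529442 [ 452.9 -157.6   77. ] [41.  41.3  5.9]
((259.64276123046875, 178.44256591796875), (44.12358856201172, 45.684791564941406), 94.26427459716797) [ 453.46976454 -156.53164845   78.        ] 453.5354309082031 -157.64364624023438 21.238079071044922
plate ((453.3746337890625, -157.84632873535156), (96.28196716308594, 95.95553588867188), 67.35902404785156) 13.711731872097232
```

View pics/w3.png

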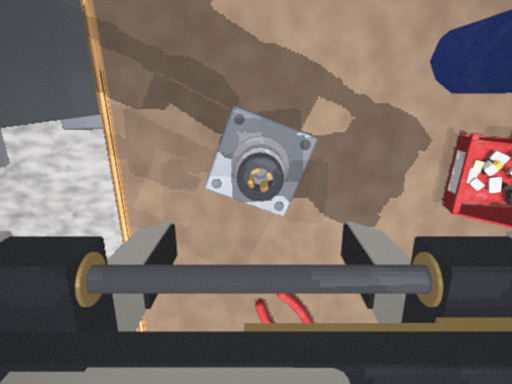

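The wrist view shows the nut at (260,177). Nut and plate agree on the chuck axis at about (453.4, -157.7). Back to the cutter, then down.

Request:
carry_out(
  rows=[
    [-1,0.89,0.096,0,0,0,0],
    [-1,0.89,0.096,0,0,0,0],
    [-1,0.89,0.096,0,0,0,0],
    [-1,0.89,0.096,0,0,0,0],
    [-1,0.89,0.096,0,0,0,0],
    [-1,0.89,0.096,0,0,0,0],
    [0.1,0,0,0.5,0,0,0],
    [0.1,0,0,0.5,0,0,0],
  ],
)

```text
time_s: 5.75
ee_pos: [482.3, 55.4, 155.1]
orientation: [0.001, 0.715, 0.699, 0.001]
wrist_force: [0.2, 0.0, -0.2]
grip_width: 0.905
grip_force: 0.0
```

Request:
carry_out(
  rows=[
    [0.1,0,0,0,0,0,0],
    [0.1,0,0,0,0,0,0],
    [0.1,0,0,0,0,0,0],
  ],
)

```text
time_s: 6.0
ee_pos: [482.3, 52.0, 155.6]
orientation: [0.0, 0.717, 0.697, 0.0]
wrist_force: [-0.1, 0.0, 0.2]
grip_width: 0.686
grip_force: 0.0
```

```bash
python3 - <<'E'
from h import *
o=get_obs(); print(o["ee_pos"],q2R(o["orientation"]).round(4).tolist(),o["grip_width"])
w=np.load("w3.npz");im,d,K,T=[w[k] for k in("im","d","K","T")]
hsv=cv2.cvtColor(im,cv2.COLOR_RGB2HSV)[150:205,230:290]
m=((hsv[...,1]>110)&(hsv[...,2]>90)).astype(np.uint8); y,x=np.nonzero(m); print(len(x)); (cx,cy),r=cv2.minEnclosingCircle(np.c_[x,y].astype(np.float32)); print(cx+230,cy+150,r,plane(cx+230,cy+150,K,T,77.5))
E
```

```text
[482.27913243  52.03990772 155.58009231] [[0.0294, 0.9996, 0.0009], [0.9996, -0.0294, 0.0001], [0.0002, 0.0009, -1.0]] 0.6855453153630934
179
259.7222213745117 179.38888931274414 12.101777076721191 [ 453.51067258 -157.53552184   77.5       ]
```

Request:
carry_out(
  rows=[
    [0.1,-0.05,-0.006,0.3,0,0,0],
    [0.1,0,0,0.5,0,0,0],
    [0.1,0,0,0.5,0,0,0],
    [0.1,0,0,0.5,0,0,0],
    [0.1,0,0,0.3,0,0,0],
    [0.1,0,0,0.165,0,0,0],
    [0.1,0,0,0,0,0,0],
  ],
)

```text
time_s: 6.58
ee_pos: [481.6, 49.3, 63.9]
orientation: [-0.0, 0.718, 0.696, -0.0]
wrist_force: [-0.0, 0.5, 0.5]
grip_width: 0.452
grip_force: 0.0
```

Request:
carry_out(
  rows=[
    [0.65,0,0,0,0,0,0],
    [0.65,0,0,0,0,0,0],
    [0.65,0,0,0,0,0,0],
    [0.65,0,0,0,0,0,0],
    [0.65,0,0,0,0,0,0],
    [0.65,0,0,0,0,0,0],
  ],
  squeeze=15,
)

```text
time_s: 7.08
ee_pos: [482.1, 49.5, 64.9]
orientation: [0.0, 0.718, 0.696, 0.0]
wrist_force: [-1.5, 0.0, 6.7]
grip_width: 0.214
grip_force: 15.0
```

Request:
carry_out(
  rows=[
    [0.65,0,0,0,0,0,0],
    [0.65,0,0,0,0,0,0],
    [0.65,0,0,0,0,0,0],
    [0.65,0,0,0,0,0,0],
  ],
)

```text
time_s: 7.42
ee_pos: [482.2, 49.5, 64.9]
orientation: [0.0, 0.718, 0.696, 0.0]
wrist_force: [-0.8, 0.2, 6.2]
grip_width: 0.212
grip_force: 15.0
```

Request:
carry_out(
  rows=[
    [1,0,0,-0.1,0,0,0],
    [1,0,0,-0.2,0,0,0],
    [1,0,0,-0.3,0,0,0],
    [1,0,0,-0.4,0,0,0],
    [1,0,0,-0.4,0,0,0],
    [1,0,0,-0.4,0,0,0],
    [1,0,0,-0.3,0,0,0],
    [1,0,0,0,0,0,0],
  ],
  squeeze=25,
)

```text
time_s: 8.08
ee_pos: [483.1, 49.6, 150.8]
orientation: [0.002, 0.718, 0.696, 0.002]
wrist_force: [0.1, -0.9, -1.7]
grip_width: 0.213
grip_force: 25.0
```

```bash
python3 - <<'E'
from h import *
o=get_obs(); print(o["ee_pos"],q2R(o["orientation"]).round(4).tolist(),o["grip_width"],o["wrist_force"])
E
```

```text
[483.05877959  49.55351012 150.80896891] [[0.0305, 0.9995, 0.0049], [0.9995, -0.0305, -0.0001], [0.0, 0.0049, -1.0]] 0.21287437090412412 [ 0.11856616 -0.88110524 -1.71869229]
```

Request:
carry_out(
  rows=[
    [1,-0.5,-0.06,0,0,0,0],
    [1,-0.86,-0.09,0,0,0,0],
    [1,-0.86,-0.09,0,0,0,0],
    [1,-0.86,-0.09,0,0,0,0],
    [1,-0.86,-0.09,0,0,0,0],
    [1,-0.77,-0.09,0,0,0,0],
    [1,-0.5,-0.06,0,0,0,0],
    [1,0,0,0,0,0,0],
  ],
)

```text
time_s: 8.75
ee_pos: [451.9, -161.5, 147.6]
orientation: [0.0, 0.719, 0.695, -0.0]
wrist_force: [-0.0, 0.2, -1.3]
grip_width: 0.209
grip_force: 25.0
```

Request:
carry_out(
  rows=[
    [1,0,0,0,0,0,0],
    [1,0,0,0,0,0,0],
    [1,0,0,0,0,0,0],
  ],
)

```text
time_s: 9.0
ee_pos: [452.4, -157.0, 147.8]
orientation: [-0.0, 0.717, 0.697, 0.0]
wrist_force: [0.4, 0.3, -0.6]
grip_width: 0.207
grip_force: 25.0
```

```bash
python3 - <<'E'
from h import *
o=get_obs(); print(o["ee_pos"],q2R(o["orientation"]).round(4).tolist(),o["grip_width"],o["wrist_force"])
im,d,K,T=cam("wrist"); np.savez("w4.npz",im=im,d=d,K=K,T=T); save(cv2.resize(im[100:300,160:360],(600,600),interpolation=2),"w4")
E
```

```text
[ 452.43810646 -156.99614238  147.83797674] [[0.0295, 0.9996, -0.0006], [0.9996, -0.0295, 0.0007], [0.0007, -0.0006, -1.0]] 0.20709656625628495 [ 0.43564758  0.3402024  -0.58826148]
```

View pics/w4.png

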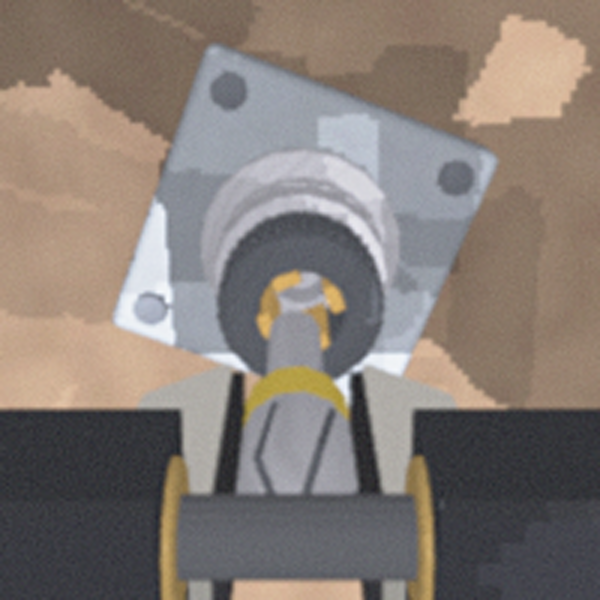

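The cutter with the yellow band is held upright, its shank foot just above the mouth. The foot is at crop (296,315) and the nut centre at (301,295), so it needs about +1.2 mm in x and -1.1 mm in y.

Request:
carry_out(
  rows=[
    [1,-0.027,0.03,0,0,0,0],
    [1,0,0,0,0,0,0],
    [1,0,0,0,0,0,0],
  ],
)

```text
time_s: 9.3
ee_pos: [453.9, -158.8, 148.2]
orientation: [0.0, 0.718, 0.697, 0.0]
wrist_force: [-0.1, 0.6, -1.4]
grip_width: 0.213
grip_force: 25.0
```

Request:
carry_out(
  rows=[
    [1,0,0,0.1,0,0,0],
    [1,0,0,0.1,0,0,0],
    [1,0,0,0.1,0,0,0],
    [1,0,0,0.1,0,0,0],
    [1,0,0,0,0,0,0],
  ],
)

```text
time_s: 9.72
ee_pos: [453.1, -158.9, 131.0]
orientation: [-0.001, 0.718, 0.696, -0.0]
wrist_force: [0.1, 0.3, -1.8]
grip_width: 0.209
grip_force: 25.0
```

Request:
carry_out(
  rows=[
    [1,0,0,0.05,0,0,0],
    [1,0,0,0.05,0,0,0],
    [1,0,0,0,0,0,0],
  ],
)

```text
time_s: 9.97
ee_pos: [453.6, -159.1, 127.8]
orientation: [-0.0, 0.718, 0.696, -0.0]
wrist_force: [-0.5, -0.2, -1.3]
grip_width: 0.207
grip_force: 25.0
```

Request:
carry_out(
  rows=[
    [1,0.02,0,0.05,0,0,0],
    [1,0,0,0.05,0,0,0],
    [1,0,0,0.05,0,0,0],
    [1,0,0,0.05,0,0,0],
    [1,0,0,0,0,0,0],
  ],
)

```text
time_s: 10.38
ee_pos: [453.5, -158.2, 119.7]
orientation: [-0.0, 0.718, 0.696, -0.0]
wrist_force: [0.2, -0.9, -1.0]
grip_width: 0.213
grip_force: 25.0
```

Request:
carry_out(
  rows=[
    [1,0,0,0.05,0,0,0],
    [1,0,0,0.05,0,0,0],
    [1,0,0,0.05,0,0,0],
    [1,0,0,0,0,0,0],
  ],
)

```text
time_s: 10.72
ee_pos: [453.5, -158.2, 113.7]
orientation: [-0.0, 0.718, 0.696, -0.0]
wrist_force: [-1.6, 0.2, -1.2]
grip_width: 0.209
grip_force: 25.0
```

Request:
carry_out(
  rows=[
    [1,0,0,0.04,0,0,0],
    [1,0,0,0.04,0,0,0],
    [1,0,0,0,0,0,0],
  ],
)

```text
time_s: 10.97
ee_pos: [453.6, -158.3, 110.6]
orientation: [-0.0, 0.718, 0.696, -0.0]
wrist_force: [0.0, -0.5, -0.9]
grip_width: 0.209
grip_force: 25.0
```

Almost at the bore mouth (foot at about 53.7); smaller steps from here.

Request:
carry_out(
  rows=[
    [1,0,0,0.03,0,0,0],
    [1,0,0,0.03,0,0,0],
    [1,0,0,0.03,0,0,0],
    [1,0,0,0,0,0,0],
  ],
)

```text
time_s: 11.3
ee_pos: [453.6, -158.3, 107.0]
orientation: [-0.0, 0.718, 0.696, -0.0]
wrist_force: [0.2, -0.2, -1.4]
grip_width: 0.205
grip_force: 25.0
```

Request:
carry_out(
  rows=[
    [1,0,0,0.03,0,0,0],
    [1,0,0,0.03,0,0,0],
    [1,0,0,0.03,0,0,0],
    [1,0,0,0,0,0,0],
  ],
)

```text
time_s: 11.63
ee_pos: [453.6, -158.3, 103.4]
orientation: [-0.0, 0.718, 0.696, -0.0]
wrist_force: [0.7, 1.0, -1.9]
grip_width: 0.208
grip_force: 25.0
```

Request:
carry_out(
  rows=[
    [1,0,0,0.05,0,0,0],
    [1,0,0,0.05,0,0,0],
    [1,0,0,0.05,0,0,0],
    [1,0,0,0.05,0,0,0],
    [1,0,0,0,0,0,0],
  ],
)

```text
time_s: 12.05
ee_pos: [453.5, -158.2, 95.2]
orientation: [-0.0, 0.718, 0.696, -0.0]
wrist_force: [0.2, 0.1, -0.9]
grip_width: 0.208
grip_force: 25.0
```

Request:
carry_out(
  rows=[
    [1,0,0,0.02,0,0,0],
    [1,0,0,0.02,0,0,0],
    [1,0,0,0,0,0,0],
  ],
)

```text
time_s: 12.3
ee_pos: [453.7, -158.3, 94.0]
orientation: [-0.0, 0.718, 0.696, 0.0]
wrist_force: [1.3, 0.4, -1.2]
grip_width: 0.212
grip_force: 25.0
```

Request:
carry_out(
  rows=[
    [1,0,0,0.015,0,0,0],
    [1,0,0,0,0,0,0],
  ],
)

```text
time_s: 12.47
ee_pos: [453.7, -158.4, 93.4]
orientation: [-0.0, 0.718, 0.696, 0.0]
wrist_force: [-1.3, -0.6, -0.6]
grip_width: 0.209
grip_force: 25.0
```

Request:
carry_out(
  rows=[
    [1,0,0,0.015,0,0,0],
    [1,0,0,0,0,0,0],
  ],
)

```text
time_s: 12.63
ee_pos: [453.8, -158.4, 92.9]
orientation: [0.0, 0.718, 0.696, 0.0]
wrist_force: [0.1, -0.6, -0.8]
grip_width: 0.208
grip_force: 25.0
```

Request:
carry_out(
  rows=[
    [1,0,0,0.01,0,0,0],
    [1,0,0,0,0,0,0],
  ],
)

```text
time_s: 12.8
ee_pos: [453.9, -158.5, 92.8]
orientation: [0.0, 0.718, 0.696, 0.0]
wrist_force: [-1.1, 0.6, 2.5]
grip_width: 0.209
grip_force: 25.0
```

Contact with the floor at the expected height. I'll release, open to about 60 mm and lower round the nut.

Request:
carry_out(
  rows=[
    [-0.3,0,0,0,0,0,0],
    [-0.3,0,0,0,0,0,0],
    [-0.3,0,0,0,0,0,0],
    [-0.3,0,0,0,0,0,0],
    [-0.3,0,0,0,0,0,0],
    [-0.3,0,0,0,0,0,0],
    [-0.3,0,0,0,0,0,0],
    [-0.3,0,0,0,0,0,0],
  ],
)

```text
time_s: 13.47
ee_pos: [453.7, -158.3, 92.5]
orientation: [-0.0, 0.718, 0.696, 0.0]
wrist_force: [0.3, 0.1, 0.4]
grip_width: 0.648
grip_force: 0.0
```

```bash
python3 - <<'E'
from h import *
o=get_obs(); print(o["ee_pos"],q2R(o["orientation"]).round(4).tolist(),o["grip_width"],o["wrist_force"],o["wrist_torque"],o["qpos"])
im,d,K,T=cam("wrist"); P=cloud(d,K,T);z=P[...,2]
hsv=cv2.cvtColor(im,cv2.COLOR_RGB2HSV)
m=(hsv[...,0]>22)&(hsv[...,0]<35)&(hsv[...,1]>120)&(np.linalg.norm(P[...,:2]-[453,-158],axis=-1)<30)
print(m.sum(),P[m].min(0),P[m].max(0))
m=(d>0)&(abs(z-78)<3)&(np.linalg.norm(P[...,:2]-[453,-158],axis=-1)<24); print(m.sum(),np.median(z[m]))
E
```

```text
[ 453.74609807 -158.34740296   92.47394574] [[0.0306, 0.9995, 0.0], [0.9995, -0.0306, 0.0001], [0.0001, 0.0, -1.0]] 0.6479712542018503 [0.26669203 0.14310177 0.43465121] [-0.09753832  0.08987181 -0.03419519] [-4.95472396e-01  4.35026033e-01  1.83303569e+00  1.14182848e-04
  8.73552025e-01 -4.64969864e-01]
245 [ 443.87026125 -156.68048068   76.24442008] [ 463.62311075 -148.29375202   91.75443323]
2150 77.52677810107413
```

Yellow band top is at 91.8, so the cutter is home. Down to the nut.

Request:
carry_out(
  rows=[
    [-0.3,0.015,-0.008,0.15,0,0,0],
    [-0.3,0,0,0.15,0,0,0],
    [-0.3,0,0,0.15,0,0,0],
    [-0.3,0,0,0.15,0,0,0],
    [-0.3,0,0,0,0,0,0],
    [-0.3,0,0,0,0,0,0],
  ],
)

```text
time_s: 14.02
ee_pos: [453.1, -157.6, 67.9]
orientation: [-0.001, 0.718, 0.696, -0.0]
wrist_force: [1.3, -0.8, 0.2]
grip_width: 0.651
grip_force: 0.0
```

Request:
carry_out(
  rows=[
    [0.3,0,0,0,0,0,0],
    [0.3,0,0,0,0,0,0],
    [0.3,0,0,0,0,0,0],
    [0.3,0,0,0,0,0,0],
    [0.3,0,0,0,0,0,0],
    [0.3,0,0,0,0,0,0],
  ],
  squeeze=35,
)

```text
time_s: 14.52
ee_pos: [453.3, -157.8, 68.7]
orientation: [-0.0, 0.718, 0.696, -0.0]
wrist_force: [-1.9, -0.8, 2.8]
grip_width: 0.41
grip_force: 35.0
```

```bash
cat > s.py <<'E'
from h import *
o=get_obs(); M=q2R(o["orientation"]); print(o["time_s"],o["ee_pos"].round(1),"yaw",np.degrees(np.arctan2(M[0,1],M[1,1])).round(2),M[:,2].round(4),o["grip_width"],o["grip_force"],o["wrist_force"].round(2),o["wrist_torque"].round(3),o["qpos"].round(3),o["effort"][5].round(3))
E
python3 s.py
```

```text
14.5167 [ 453.3 -157.8   68.7] yaw 91.76 [-0. -0. -1.] 0.4096155135037953 35.00066273845732 [-1.87 -0.83  2.78] [-0.157  0.361 -0.212] [-0.495  0.472  1.857 -0.     0.812 -0.464] -0.134
```

Request:
carry_out(
  rows=[
    [0.3,0,0,0,0,0,0],
    [0.3,0,0,0,0,0,0],
  ],
)

```text
time_s: 14.68
ee_pos: [453.3, -157.8, 68.7]
orientation: [0.0, 0.718, 0.696, -0.0]
wrist_force: [-2.7, -0.7, 4.1]
grip_width: 0.411
grip_force: 35.0
```

```bash
python3 s.py; python3 - <<'E'
from h import *
im,d,K,T=cam("wrist"); save(cv2.resize(im[100:300,160:360],(600,600),interpolation=2),"w5")
E
```

```text
14.6833 [ 453.3 -157.8   68.7] yaw 91.76 [-0. -0. -1.] 0.4114220435289589 35.00107877422124 [-2.72 -0.73  4.08] [-0.213  0.499 -0.165] [-0.495  0.472  1.857 -0.     0.812 -0.464] -0.141
```

View pics/w5.png

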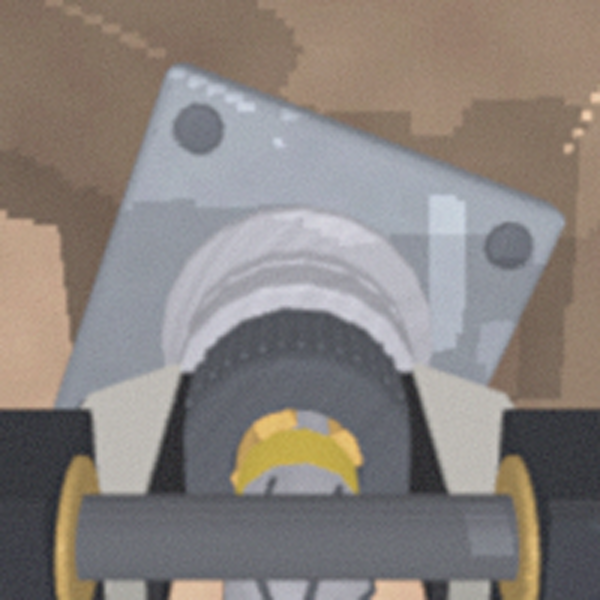

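The picture shows the nut between the pads at crop (185–410, 330–490) and the cutter seated in it, yellow band at (297,460). Now turn clockwise (+rz) and watch the torque.

Request:
carry_out(
  rows=[
    [0.3,0,0,0,0,0,0.04],
    [0.3,0,0,0,0,0,0.04],
    [0.3,0,0,0,0,0,0.04],
  ],
)

```text
time_s: 14.98
ee_pos: [453.5, -157.8, 68.7]
orientation: [0.0, 0.781, 0.625, -0.0]
wrist_force: [-2.2, -1.0, 3.5]
grip_width: 0.407
grip_force: 35.0
```

```bash
python3 s.py
```

```text
14.9833 [ 453.5 -157.8   68.7] yaw 102.67 [ 3.e-04 -4.e-04 -1.e+00] 0.4071859598332754 34.99806927982718 [-2.24 -0.99  3.46] [-0.121  0.392  0.307] [-0.495  0.472  1.857 -0.     0.812 -0.273] -0.746
```

Request:
carry_out(
  rows=[
    [0.3,0,0,0,0,0,0.04],
    [0.3,0,0,0,0,0,0.04],
    [0.3,0,0,0,0,0,0],
  ],
)

```text
time_s: 15.23
ee_pos: [453.7, -157.9, 68.7]
orientation: [0.0, 0.818, 0.575, 0.0]
wrist_force: [-1.9, -0.3, 4.8]
grip_width: 0.409
grip_force: 35.0
```

```bash
python3 s.py
```

```text
15.2333 [ 453.7 -157.9   68.7] yaw 109.85 [ 5.e-04 -4.e-04 -1.e+00] 0.4089582297456189 35.00218704342842 [-1.87 -0.26  4.77] [-0.21   0.373 -0.219] [-0.495  0.473  1.857 -0.     0.812 -0.148] 0.72
```

Request:
carry_out(
  rows=[
    [0.3,0,0,0,0,0,0.012],
    [0.3,0,0,0,0,0,0.012],
    [0.3,0,0,0,0,0,0.012],
    [0.3,0,0,0,0,0,0.012],
  ],
)

```text
time_s: 15.57
ee_pos: [453.7, -157.9, 68.7]
orientation: [0.0, 0.839, 0.544, 0.0]
wrist_force: [-1.5, -0.6, 4.2]
grip_width: 0.413
grip_force: 35.0
```

```bash
cat > t.py <<'E'
from h import *
o=get_obs(); M=q2R(o["orientation"]); print("yaw",np.degrees(np.arctan2(M[0,1],M[1,1])).round(2),o["ee_pos"].round(1),"F",o["wrist_force"].round(2),"T",o["wrist_torque"].round(3),"e6",o["effort"][5].round(3),"q6",o["qpos"][5].round(4))
E
python3 t.py
```

```text
yaw 114.08 [ 453.7 -157.9   68.7] F [-1.52 -0.59  4.22] T [-0.217  0.345  0.267] e6 -0.048 q6 -0.0742
```

Request:
carry_out(
  rows=[
    [0.3,0,0,0,0,0,0.012],
  ],
)

```text
time_s: 15.65
ee_pos: [453.7, -157.9, 68.7]
orientation: [0.0, 0.844, 0.536, 0.0]
wrist_force: [-1.7, -0.9, 5.2]
grip_width: 0.41
grip_force: 35.0
```

```bash
python3 t.py
```

```text
yaw 115.16 [ 453.7 -157.9   68.7] F [-1.74 -0.87  5.22] T [-0.214  0.264  0.224] e6 -0.046 q6 -0.0554
```

Request:
carry_out(
  rows=[
    [0.3,0,0,0,0,0,0.012],
  ],
)

```text
time_s: 15.73
ee_pos: [453.8, -157.9, 68.7]
orientation: [0.0, 0.849, 0.528, 0.0]
wrist_force: [-0.9, -0.1, 4.9]
grip_width: 0.409
grip_force: 35.0
```

```bash
python3 t.py
```

```text
yaw 116.25 [ 453.8 -157.9   68.7] F [-0.95 -0.06  4.86] T [-0.176  0.298  0.277] e6 -0.045 q6 -0.0365
```

Request:
carry_out(
  rows=[
    [0.3,0,0,0,0,0,0.012],
  ],
)

```text
time_s: 15.82
ee_pos: [453.8, -157.9, 68.7]
orientation: [0.0, 0.854, 0.52, 0.0]
wrist_force: [-1.1, -0.6, 5.1]
grip_width: 0.411
grip_force: 35.0
```

```bash
python3 t.py
```

```text
yaw 117.33 [ 453.8 -157.9   68.7] F [-1.11 -0.6   5.12] T [-0.185  0.23   0.23 ] e6 -0.06 q6 -0.0176
```

Free running reads about 0.25 N m, noise about ±0.025. Smaller steps now.

Request:
carry_out(
  rows=[
    [0.3,0,0,0,0,0,0.008],
    [0.3,0,0,0,0,0,0.008],
  ],
)

```text
time_s: 15.98
ee_pos: [453.8, -157.9, 68.7]
orientation: [0.0, 0.861, 0.509, 0.0]
wrist_force: [-0.6, -1.1, 5.1]
grip_width: 0.41
grip_force: 35.0
```

```bash
python3 t.py
```

```text
yaw 118.76 [ 453.8 -157.9   68.7] F [-0.58 -1.13  5.13] T [-0.176  0.276  0.243] e6 0.067 q6 0.0073
```

Request:
carry_out(
  rows=[
    [0.3,0,0,0,0,0,0.008],
  ],
)

```text
time_s: 16.07
ee_pos: [453.8, -157.9, 68.7]
orientation: [0.0, 0.864, 0.504, 0.0]
wrist_force: [-0.1, -1.1, 5.6]
grip_width: 0.408
grip_force: 35.0
```

```bash
python3 t.py
```

```text
yaw 119.48 [ 453.8 -157.9   68.7] F [-0.14 -1.11  5.64] T [-0.205  0.229  0.254] e6 0.048 q6 0.0199
```

Request:
carry_out(
  rows=[
    [0.3,0,0,0,0,0,0.008],
  ],
)

```text
time_s: 16.15
ee_pos: [453.9, -158.0, 68.7]
orientation: [0.0, 0.867, 0.498, 0.0]
wrist_force: [-1.8, 0.1, 4.7]
grip_width: 0.409
grip_force: 35.0
```

```bash
python3 t.py
```

```text
yaw 120.2 [ 453.9 -158.    68.7] F [-1.78  0.08  4.75] T [-0.218  0.227  0.177] e6 0.053 q6 0.0325
```

Request:
carry_out(
  rows=[
    [0.3,0,0,0,0,0,0.008],
    [0.3,0,0,0,0,0,0.008],
  ],
)

```text
time_s: 16.32
ee_pos: [453.8, -158.0, 68.7]
orientation: [0.0, 0.873, 0.487, 0.0]
wrist_force: [-0.8, -0.1, 3.8]
grip_width: 0.409
grip_force: 35.0
```

```bash
python3 t.py
```

```text
yaw 121.65 [ 453.8 -158.    68.7] F [-0.79 -0.12  3.84] T [-0.185  0.141  0.244] e6 0.051 q6 0.0578
```

Request:
carry_out(
  rows=[
    [0.3,0,0,0,0,0,0.008],
  ],
)

```text
time_s: 16.4
ee_pos: [453.9, -158.0, 68.7]
orientation: [0.0, 0.876, 0.482, 0.0]
wrist_force: [-0.3, -0.3, 4.2]
grip_width: 0.407
grip_force: 35.0
```

```bash
python3 t.py
```

```text
yaw 122.38 [ 453.9 -158.    68.7] F [-0.31 -0.27  4.24] T [-0.222  0.23   0.288] e6 0.068 q6 0.0704
```

Request:
carry_out(
  rows=[
    [0.3,0,0,0,0,0,0.008],
  ],
)

```text
time_s: 16.48
ee_pos: [453.9, -158.0, 68.7]
orientation: [0.0, 0.879, 0.476, 0.0]
wrist_force: [0.3, -0.8, 5.6]
grip_width: 0.411
grip_force: 35.0
```

```bash
python3 t.py
```

```text
yaw 123.1 [ 453.9 -158.    68.7] F [ 0.33 -0.79  5.55] T [-0.278  0.24   0.346] e6 0.046 q6 0.083
```

Request:
carry_out(
  rows=[
    [0.3,0,0,0,0,0,0.003],
  ],
)

```text
time_s: 16.57
ee_pos: [453.8, -158.0, 68.7]
orientation: [0.0, 0.88, 0.474, 0.0]
wrist_force: [0.2, -0.7, 5.8]
grip_width: 0.411
grip_force: 35.0
```

```bash
python3 t.py
```

```text
yaw 123.37 [ 453.8 -158.    68.7] F [ 0.19 -0.67  5.83] T [-0.204  0.134  0.298] e6 0.28 q6 0.0878
```

Request:
carry_out(
  rows=[
    [0.3,0,0,0,0,0,0.002],
  ],
)

```text
time_s: 16.65
ee_pos: [453.9, -157.9, 68.7]
orientation: [0.0, 0.881, 0.473, 0.0]
wrist_force: [-0.1, -1.0, 4.7]
grip_width: 0.409
grip_force: 35.0
```

```bash
python3 t.py
```

```text
yaw 123.53 [ 453.9 -157.9   68.7] F [-0.1  -1.04  4.72] T [-0.207  0.157  0.254] e6 0.239 q6 0.0906
```

Request:
carry_out(
  rows=[
    [0.3,0,0,0,0,0,0.005],
  ],
)

```text
time_s: 16.73
ee_pos: [453.9, -158.0, 68.7]
orientation: [0.0, 0.883, 0.47, 0.0]
wrist_force: [-0.6, -1.2, 5.1]
grip_width: 0.407
grip_force: 35.0
```

```bash
python3 t.py
```

```text
yaw 123.98 [ 453.9 -158.    68.7] F [-0.64 -1.17  5.1 ] T [-0.241  0.214  0.28 ] e6 0.071 q6 0.0983
```

Request:
carry_out(
  rows=[
    [0.3,0,0,0,0,0,0.005],
  ],
)

```text
time_s: 16.82
ee_pos: [453.9, -158.0, 68.7]
orientation: [0.0, 0.885, 0.466, 0.0]
wrist_force: [-0.8, -1.5, 5.5]
grip_width: 0.409
grip_force: 35.0
```

```bash
python3 t.py
```

```text
yaw 124.44 [ 453.9 -158.    68.7] F [-0.79 -1.49  5.54] T [-0.233  0.189  0.224] e6 0.115 q6 0.1064
```

Request:
carry_out(
  rows=[
    [0.3,0,0,0,0,0,0.005],
  ],
)

```text
time_s: 16.9
ee_pos: [453.9, -158.0, 68.7]
orientation: [0.0, 0.887, 0.463, 0.0]
wrist_force: [0.6, -2.1, 5.2]
grip_width: 0.409
grip_force: 35.0
```

```bash
python3 t.py
```

```text
yaw 124.89 [ 453.9 -158.    68.7] F [ 0.6  -2.1   5.25] T [-0.291  0.072  0.262] e6 0.134 q6 0.1143
```

Request:
carry_out(
  rows=[
    [0.3,0,0,0,0,0,0.007],
    [0.3,0,0,0,0,0,0.007],
  ],
)

```text
time_s: 17.07
ee_pos: [453.9, -158.0, 68.7]
orientation: [0.0, 0.892, 0.453, 0.0]
wrist_force: [-0.3, -1.4, 6.0]
grip_width: 0.408
grip_force: 35.0
```

```bash
python3 t.py
```

```text
yaw 126.17 [ 453.9 -158.    68.7] F [-0.32 -1.38  5.99] T [-0.261  0.133  0.221] e6 0.065 q6 0.1365
```

Request:
carry_out(
  rows=[
    [0.3,0,0,0,0,0,0.007],
  ],
)

```text
time_s: 17.15
ee_pos: [453.9, -158.0, 68.7]
orientation: [0.0, 0.894, 0.448, 0.0]
wrist_force: [-0.8, -0.7, 4.8]
grip_width: 0.408
grip_force: 35.0
```

```bash
python3 t.py
```

```text
yaw 126.8 [ 453.9 -158.    68.7] F [-0.81 -0.66  4.8 ] T [-0.246  0.136  0.223] e6 0.078 q6 0.1476
```

Request:
carry_out(
  rows=[
    [0.3,0,0,0,0,0,0.007],
  ],
)

```text
time_s: 17.23
ee_pos: [453.9, -158.0, 68.7]
orientation: [0.001, 0.897, 0.443, 0.0]
wrist_force: [-0.5, -1.9, 4.8]
grip_width: 0.407
grip_force: 35.0
```

```bash
python3 t.py
```

```text
yaw 127.43 [ 453.9 -158.    68.7] F [-0.49 -1.9   4.76] T [-0.267  0.129  0.268] e6 0.076 q6 0.1586
```

Request:
carry_out(
  rows=[
    [0.3,0,0,0,0,0,0.007],
  ],
)

```text
time_s: 17.32
ee_pos: [453.9, -158.0, 68.7]
orientation: [0.001, 0.899, 0.438, 0.0]
wrist_force: [1.4, -0.6, 5.2]
grip_width: 0.411
grip_force: 35.0
```

```bash
python3 t.py
```

```text
yaw 128.06 [ 453.9 -158.    68.7] F [ 1.38 -0.63  5.19] T [-0.292  0.103  0.233] e6 0.083 q6 0.1696
```

Request:
carry_out(
  rows=[
    [0.3,0,0,0,0,0,0.007],
    [0.3,0,0,0,0,0,0.007],
  ],
)

```text
time_s: 17.48
ee_pos: [454.0, -158.0, 68.7]
orientation: [0.001, 0.904, 0.428, 0.0]
wrist_force: [0.3, -0.6, 4.9]
grip_width: 0.41
grip_force: 35.0
```

```bash
python3 t.py
```

```text
yaw 129.33 [ 454.  -158.    68.7] F [ 0.33 -0.65  4.89] T [-0.374  0.048  0.269] e6 0.078 q6 0.1917
```

Request:
carry_out(
  rows=[
    [0.3,0,0,0,0,0,0.007],
  ],
)

```text
time_s: 17.57
ee_pos: [454.0, -158.1, 68.7]
orientation: [0.001, 0.906, 0.423, 0.0]
wrist_force: [1.2, -2.0, 5.1]
grip_width: 0.408
grip_force: 35.0
```

```bash
python3 t.py
```

```text
yaw 129.96 [ 454.  -158.1   68.7] F [ 1.16 -1.96  5.13] T [-0.338 -0.026  0.255] e6 0.081 q6 0.2027
```

Request:
carry_out(
  rows=[
    [0.3,0,0,0,0,0,0.007],
  ],
)

```text
time_s: 17.65
ee_pos: [454.0, -158.0, 68.7]
orientation: [0.001, 0.908, 0.418, 0.0]
wrist_force: [1.0, -1.3, 4.9]
grip_width: 0.407
grip_force: 35.0
```

```bash
python3 t.py
```

```text
yaw 130.59 [ 454.  -158.    68.7] F [ 1.   -1.33  4.94] T [-0.394 -0.013  0.318] e6 0.083 q6 0.2137
```

Request:
carry_out(
  rows=[
    [0.3,0,0,0,0,0,0.007],
  ],
)

```text
time_s: 17.73
ee_pos: [454.0, -158.0, 68.7]
orientation: [0.001, 0.911, 0.413, 0.0]
wrist_force: [0.6, -1.9, 5.0]
grip_width: 0.409
grip_force: 35.0
```

```bash
python3 t.py
```

```text
yaw 131.22 [ 454.  -158.    68.7] F [ 0.58 -1.9   5.04] T [-0.396 -0.007  0.208] e6 0.078 q6 0.2248
```

Request:
carry_out(
  rows=[
    [0.3,0,0,0,0,0,0.007],
    [0.3,0,0,0,0,0,0.007],
  ],
)

```text
time_s: 17.9
ee_pos: [454.0, -158.1, 68.7]
orientation: [0.001, 0.915, 0.403, 0.0]
wrist_force: [0.6, -2.2, 4.9]
grip_width: 0.408
grip_force: 35.0
```

```bash
python3 t.py
```

```text
yaw 132.49 [ 454.  -158.1   68.7] F [ 0.6 -2.2  4.9] T [-0.463 -0.109  0.252] e6 0.082 q6 0.2468
```

Request:
carry_out(
  rows=[
    [0.3,0,0,0,0,0,0.007],
  ],
)

```text
time_s: 17.98
ee_pos: [454.0, -158.1, 68.7]
orientation: [0.001, 0.917, 0.398, 0.0]
wrist_force: [2.4, -2.8, 5.0]
grip_width: 0.409
grip_force: 35.0
```

```bash
python3 t.py
```

```text
yaw 133.12 [ 454.  -158.1   68.7] F [ 2.43 -2.85  5.01] T [-0.419 -0.183  0.267] e6 0.081 q6 0.2578
```

Request:
carry_out(
  rows=[
    [0.3,0,0,0,0,0,0.007],
  ],
)

```text
time_s: 18.07
ee_pos: [454.0, -158.1, 68.7]
orientation: [0.001, 0.92, 0.393, 0.0]
wrist_force: [2.8, -2.7, 5.1]
grip_width: 0.41
grip_force: 35.0
```

```bash
python3 t.py
```

```text
yaw 133.75 [ 454.  -158.1   68.7] F [ 2.8  -2.75  5.1 ] T [-0.544 -0.245  0.229] e6 0.082 q6 0.2688
```

Request:
carry_out(
  rows=[
    [0.3,0,0,0,0,0,0.007],
  ],
)

```text
time_s: 18.15
ee_pos: [454.0, -158.1, 68.7]
orientation: [0.001, 0.922, 0.388, 0.0]
wrist_force: [2.6, -2.2, 5.9]
grip_width: 0.408
grip_force: 35.0
```

```bash
python3 t.py
```

```text
yaw 134.39 [ 454.  -158.1   68.7] F [ 2.58 -2.2   5.86] T [-0.552 -0.294  0.225] e6 0.082 q6 0.2798
```

Request:
carry_out(
  rows=[
    [0.3,0,0,0,0,0,0.007],
    [0.3,0,0,0,0,0,0.007],
  ],
)

```text
time_s: 18.32
ee_pos: [454.0, -158.1, 68.7]
orientation: [0.001, 0.926, 0.377, 0.0]
wrist_force: [2.7, -3.1, 5.6]
grip_width: 0.411
grip_force: 35.0
```

```bash
python3 t.py
```

```text
yaw 135.65 [ 454.  -158.1   68.7] F [ 2.67 -3.14  5.61] T [-0.631 -0.484  0.241] e6 0.084 q6 0.3019
```

Request:
carry_out(
  rows=[
    [0.3,0,0,0,0,0,0.007],
  ],
)

```text
time_s: 18.4
ee_pos: [454.0, -158.1, 68.7]
orientation: [0.001, 0.928, 0.372, 0.001]
wrist_force: [3.7, -3.2, 5.0]
grip_width: 0.409
grip_force: 35.0
```

```bash
python3 t.py
```

```text
yaw 136.27 [ 454.  -158.1   68.7] F [ 3.67 -3.16  5.02] T [-0.625 -0.44   0.287] e6 0.084 q6 0.3128
```

Request:
carry_out(
  rows=[
    [0.3,0,0,0,0,0,0.007],
  ],
)

```text
time_s: 18.48
ee_pos: [454.0, -158.1, 68.7]
orientation: [0.001, 0.93, 0.367, 0.001]
wrist_force: [4.0, -3.4, 5.5]
grip_width: 0.411
grip_force: 35.0
```

```bash
python3 t.py
```

```text
yaw 136.91 [ 454.  -158.1   68.7] F [ 3.95 -3.39  5.54] T [-0.728 -0.436  0.229] e6 0.085 q6 0.3239
```

Request:
carry_out(
  rows=[
    [0.3,0,0,0,0,0,0.007],
  ],
)

```text
time_s: 18.57
ee_pos: [454.0, -158.1, 68.7]
orientation: [0.001, 0.932, 0.362, 0.001]
wrist_force: [4.4, -3.8, 4.4]
grip_width: 0.41
grip_force: 35.0
```

```bash
python3 t.py
```

```text
yaw 137.54 [ 454.  -158.1   68.7] F [ 4.44 -3.82  4.45] T [-0.75  -0.485  0.302] e6 0.085 q6 0.3349
```

Request:
carry_out(
  rows=[
    [0.3,0,0.004,0,0,0,0.007],
    [0.3,0,0.004,0,0,0,0.007],
  ],
)

```text
time_s: 18.73
ee_pos: [454.0, -158.2, 68.7]
orientation: [0.0, 0.936, 0.352, 0.0]
wrist_force: [2.4, -3.0, 6.1]
grip_width: 0.412
grip_force: 35.0
```

```bash
python3 t.py
```

```text
yaw 138.79 [ 454.  -158.2   68.7] F [ 2.4  -3.04  6.08] T [-0.46  -0.364  0.197] e6 0.088 q6 0.3566
```

Request:
carry_out(
  rows=[
    [0.3,0,0,0,0,0,0.007],
  ],
)

```text
time_s: 18.82
ee_pos: [454.1, -158.2, 68.7]
orientation: [0.0, 0.938, 0.347, 0.0]
wrist_force: [3.0, -2.3, 5.3]
grip_width: 0.409
grip_force: 35.0
```

```bash
python3 t.py
```

```text
yaw 139.43 [ 454.1 -158.2   68.7] F [ 2.97 -2.27  5.25] T [-0.569 -0.378  0.265] e6 0.086 q6 0.3676
```

Request:
carry_out(
  rows=[
    [0.3,0,0,0,0,0,0.007],
  ],
)

```text
time_s: 18.9
ee_pos: [454.1, -158.2, 68.7]
orientation: [0.0, 0.94, 0.342, 0.0]
wrist_force: [3.3, -3.2, 5.3]
grip_width: 0.41
grip_force: 35.0
```

```bash
python3 t.py
```

```text
yaw 140.05 [ 454.1 -158.2   68.7] F [ 3.3  -3.21  5.33] T [-0.576 -0.414  0.266] e6 0.089 q6 0.3786
```

Request:
carry_out(
  rows=[
    [0.3,0,0,0,0,0,0.007],
  ],
)

```text
time_s: 18.98
ee_pos: [454.1, -158.2, 68.7]
orientation: [0.0, 0.942, 0.336, 0.0]
wrist_force: [3.4, -2.6, 6.4]
grip_width: 0.41
grip_force: 35.0
```

```bash
python3 t.py
```

```text
yaw 140.69 [ 454.1 -158.2   68.7] F [ 3.44 -2.59  6.41] T [-0.575 -0.441  0.291] e6 0.091 q6 0.3896
```

Request:
carry_out(
  rows=[
    [0.3,0,0,0,0,0,0.007],
    [0.3,0,0,0,0,0,0.007],
  ],
)

```text
time_s: 19.15
ee_pos: [454.1, -158.2, 68.7]
orientation: [0.0, 0.945, 0.326, 0.0]
wrist_force: [3.2, -2.9, 5.4]
grip_width: 0.406
grip_force: 35.0
```

```bash
python3 t.py
```

```text
yaw 141.95 [ 454.1 -158.2   68.7] F [ 3.17 -2.9   5.44] T [-0.567 -0.397  0.247] e6 0.094 q6 0.4116
```

Request:
carry_out(
  rows=[
    [0.3,0,0,0,0,0,0.007],
  ],
)

```text
time_s: 19.23
ee_pos: [454.1, -158.2, 68.7]
orientation: [0.0, 0.947, 0.321, 0.0]
wrist_force: [3.1, -3.0, 5.2]
grip_width: 0.412
grip_force: 35.0
```

```bash
python3 t.py
```

```text
yaw 142.57 [ 454.1 -158.2   68.7] F [ 3.08 -3.02  5.2 ] T [-0.587 -0.396  0.249] e6 0.095 q6 0.4226
```

Request:
carry_out(
  rows=[
    [0.3,0,0,0,0,0,0.007],
  ],
)

```text
time_s: 19.32
ee_pos: [454.1, -158.2, 68.7]
orientation: [0.0, 0.949, 0.316, 0.0]
wrist_force: [4.0, -3.6, 6.1]
grip_width: 0.41
grip_force: 35.0
```

```bash
python3 t.py
```

```text
yaw 143.2 [ 454.1 -158.2   68.7] F [ 3.96 -3.55  6.11] T [-0.624 -0.401  0.315] e6 0.097 q6 0.4335
```

Request:
carry_out(
  rows=[
    [0.3,0,0,0,0,0,0.007],
  ],
)

```text
time_s: 19.4
ee_pos: [454.1, -158.3, 68.7]
orientation: [0.0, 0.951, 0.31, 0.0]
wrist_force: [3.5, -2.7, 4.9]
grip_width: 0.407
grip_force: 35.0
```

```bash
python3 t.py
```

```text
yaw 143.83 [ 454.1 -158.3   68.7] F [ 3.49 -2.71  4.9 ] T [-0.589 -0.497  0.274] e6 0.1 q6 0.4446
```

Request:
carry_out(
  rows=[
    [0.3,0,0,0,0,0,0.007],
    [0.3,0,0,0,0,0,0.007],
  ],
)

```text
time_s: 19.57
ee_pos: [454.1, -158.3, 68.7]
orientation: [0.0, 0.954, 0.3, 0.0]
wrist_force: [4.0, -4.1, 4.9]
grip_width: 0.413
grip_force: 35.0
```

```bash
python3 t.py
```

```text
yaw 145.09 [ 454.1 -158.3   68.7] F [ 4.01 -4.13  4.86] T [-0.622 -0.445  0.294] e6 0.108 q6 0.4666
```

Request:
carry_out(
  rows=[
    [0.3,0,0,0,0,0,0.007],
  ],
)

```text
time_s: 19.65
ee_pos: [454.1, -158.3, 68.7]
orientation: [0.0, 0.956, 0.295, 0.0]
wrist_force: [2.7, -3.0, 6.3]
grip_width: 0.411
grip_force: 35.0
```

```bash
python3 t.py
```

```text
yaw 145.72 [ 454.1 -158.3   68.7] F [ 2.68 -2.99  6.32] T [-0.646 -0.402  0.224] e6 0.114 q6 0.4776
```

Request:
carry_out(
  rows=[
    [0.3,0,0,0,0,0,0.007],
  ],
)

```text
time_s: 19.73
ee_pos: [454.1, -158.3, 68.7]
orientation: [0.0, 0.957, 0.289, 0.0]
wrist_force: [3.6, -3.5, 5.2]
grip_width: 0.414
grip_force: 35.0
```

```bash
python3 t.py
```

```text
yaw 146.35 [ 454.1 -158.3   68.7] F [ 3.63 -3.5   5.21] T [-0.585 -0.457  0.286] e6 0.12 q6 0.4886
```

Request:
carry_out(
  rows=[
    [0.3,0,0,0,0,0,0.007],
  ],
)

```text
time_s: 19.82
ee_pos: [454.1, -158.3, 68.7]
orientation: [0.0, 0.959, 0.284, 0.0]
wrist_force: [3.8, -3.7, 4.2]
grip_width: 0.406
grip_force: 35.0
```

```bash
python3 t.py
```

```text
yaw 146.98 [ 454.1 -158.3   68.7] F [ 3.82 -3.75  4.25] T [-0.655 -0.426  0.263] e6 0.127 q6 0.4996
```

Request:
carry_out(
  rows=[
    [0.3,0,0,0,0,0,0.007],
  ],
)

```text
time_s: 19.9
ee_pos: [454.1, -158.3, 68.7]
orientation: [0.0, 0.96, 0.279, 0.0]
wrist_force: [3.7, -3.6, 5.1]
grip_width: 0.411
grip_force: 35.0
```

```bash
python3 t.py
```

```text
yaw 147.61 [ 454.1 -158.3   68.7] F [ 3.66 -3.59  5.09] T [-0.627 -0.428  0.327] e6 0.134 q6 0.5105
```

Request:
carry_out(
  rows=[
    [0.3,0,0,0,0,0,0.007],
  ],
)

```text
time_s: 19.98
ee_pos: [454.1, -158.3, 68.7]
orientation: [0.0, 0.962, 0.274, 0.0]
wrist_force: [3.7, -3.4, 4.9]
grip_width: 0.409
grip_force: 35.0
```

```bash
python3 t.py
```

```text
yaw 148.23 [ 454.1 -158.3   68.7] F [ 3.69 -3.39  4.87] T [-0.589 -0.401  0.295] e6 0.141 q6 0.5215
```

Request:
carry_out(
  rows=[
    [0.3,0,0,0,0,0,0.007],
  ],
)

```text
time_s: 20.07
ee_pos: [454.2, -158.3, 68.7]
orientation: [0.0, 0.963, 0.268, 0.0]
wrist_force: [4.1, -3.7, 5.3]
grip_width: 0.412
grip_force: 35.0
```

```bash
python3 t.py
```

```text
yaw 148.86 [ 454.2 -158.3   68.7] F [ 4.07 -3.66  5.26] T [-0.623 -0.401  0.342] e6 0.148 q6 0.5325
```

Request:
carry_out(
  rows=[
    [0.3,0,0,0,0,0,0.007],
  ],
)

```text
time_s: 20.15
ee_pos: [454.2, -158.3, 68.7]
orientation: [0.0, 0.965, 0.263, 0.001]
wrist_force: [3.5, -4.1, 5.1]
grip_width: 0.412
grip_force: 35.0
```

```bash
python3 t.py
```

```text
yaw 149.49 [ 454.2 -158.3   68.7] F [ 3.47 -4.12  5.08] T [-0.649 -0.375  0.294] e6 0.156 q6 0.5435
```

The torque is climbing: about 0.31 from the wrist average, and about 0.32 from the smoother joint-6 effort. A little further, to about 0.34.

Request:
carry_out(
  rows=[
    [0.3,0,0,0,0,0,0.007],
  ],
)

```text
time_s: 20.23
ee_pos: [454.2, -158.3, 68.7]
orientation: [0.001, 0.966, 0.258, 0.001]
wrist_force: [2.8, -3.2, 5.4]
grip_width: 0.408
grip_force: 35.0
```

```bash
python3 t.py
```

```text
yaw 150.12 [ 454.2 -158.3   68.7] F [ 2.75 -3.24  5.38] T [-0.651 -0.399  0.352] e6 0.164 q6 0.5544
```

Request:
carry_out(
  rows=[
    [0.3,0,0,0,0,0,0.007],
  ],
)

```text
time_s: 20.32
ee_pos: [454.2, -158.3, 68.7]
orientation: [0.001, 0.968, 0.252, 0.001]
wrist_force: [3.3, -3.1, 5.6]
grip_width: 0.409
grip_force: 35.0
```

```bash
python3 t.py
```

```text
yaw 150.75 [ 454.2 -158.3   68.7] F [ 3.3  -3.14  5.55] T [-0.662 -0.465  0.376] e6 0.171 q6 0.5654
```

In the window (about 0.34–0.35). Stop, let go and retreat upward.

Request:
carry_out(
  rows=[
    [-0.4,0,0,0,0,0,0],
    [-0.4,0,0,0,0,0,0],
    [-0.4,0,0,0,0,0,0],
    [-0.4,0,0,0,0,0,0],
    [-0.4,0,0,0,0,0,0],
    [-0.4,0,0,0,0,0,0],
  ],
)

```text
time_s: 20.82
ee_pos: [453.2, -157.7, 68.2]
orientation: [-0.0, 0.968, 0.253, -0.0]
wrist_force: [0.6, -0.1, 0.6]
grip_width: 0.699
grip_force: 0.0
```

Request:
carry_out(
  rows=[
    [-0.4,0,0,-0.3,0,0,0],
    [-0.4,0,0,-0.5,0,0,0],
    [-0.4,0,0,-0.7,0,0,0],
    [-0.4,0,0,-0.7,0,0,0],
    [-0.4,0,0,-0.5,0,0,0],
    [-0.4,0,0,-0.3,0,0,0],
    [-0.4,0,0,0,0,0,0],
    [-0.4,0,0,0,0,0,0],
  ],
)

```text
time_s: 21.48
ee_pos: [453.6, -158.0, 188.5]
orientation: [0.0, 0.967, 0.253, 0.0]
wrist_force: [-0.3, -0.6, -0.2]
grip_width: 0.701
grip_force: 0.0
```

```bash
python3 s.py; python3 - <<'E'
from h import *
im,d,K,T=cam("wrist"); P=cloud(d,K,T);z=P[...,2]
m=(d>0)&(z>95)&(z<130)&(np.linalg.norm(P[...,:2]-[453.4,-157.6],axis=-1)<20)
q=P[m];t=q[q[:,2]>q[:,2].max()-5];print(m.sum(),q[:,2].max(),t.mean(0))
save(cv2.resize(im[100:300,160:360],(600,600),interpolation=2),"w6")
E
```

```text
21.4833 [ 453.6 -158.   188.5] yaw 150.7 [ 6.e-04 -2.e-04 -1.e+00] 0.7005338280194704 0.0 [-0.27 -0.6  -0.24] [-0.068  0.142  0.034] [-0.495  0.306  1.715  0.     1.12   0.565] 0.002
634 121.52826516780826 [ 454.05388276 -157.07137367  118.5459477 ]
```

View pics/w6.png

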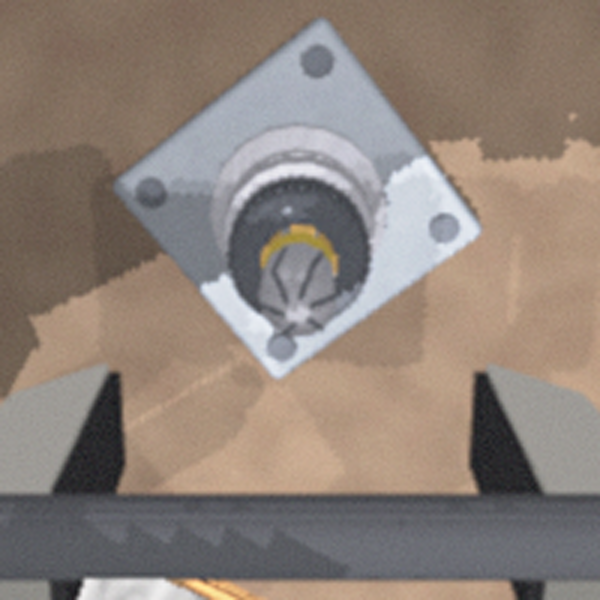

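The cutter stands upright in the nut at crop (300,280). Its top is at 121.5 mm, where fully home would be 122, and the gripper is clear. Handing in.

```bash
python3 -c "
from cell import *
print(sign_off())"
```

```text
the job is handed in; nothing more can be done
None
```

The job is handed in: the yellow-banded cutter stands fully home in the chuck (top measured at 121.5 mm, 122 expected), the nut was stopped at about 0.34–0.35 N m, and the arm is clear; no verdict came back, and the jaws' grip force was inferred from that torque, not measured.

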